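# Snap a 2.5-inch drive into its transit case

## Task

Pack the small closed disk drive for its trip back to the customer: lay it flat in the open bottom shell of the transit case, set the grey cover with the pinch rib over it, and press the cover down until both end latches have snapped over its end lips. Then keep pressing, so that the seal beds in: finish with your fingers still on the cover, pushing it down firmly but without brute force, and leave the other things on the bench where they are.

Things in the scene. Friction and masses are not known exactly. Their poses are not given: they have to be found in the camera images.
- case: Bottom shell of the transit case, black plastic, loose on rubber feet, 0.4 kg: plate 92 x 122 mm, long axis y, 145 mm over the two end latches. Origin: centre of its underside. The flat land on which the cover's skirt seats is 5 mm above the origin. A spring latch 20 mm wide stands at each y end, up to 35 mm above the origin.
- bay (a point): Centre of the floor of the drive's bay, 5 mm above the shell's origin, axes as the shell. The bay is 74 mm (x) by 104 mm (y). Round it runs an inner rim 3 mm thick, 80 x 110 mm outside, its rounded top 5.5 mm above this point; the rim's long sides are open over the middle 52 mm, for the fingers.
- cover: Grey plastic cover, upside up, 0.09 kg, 89 x 118 mm, long axis y, 127 mm over its two end lips. Origin: centre of its underside, the lower edge of its skirt, whose inside (83.6 x 112.4 mm) goes over the shell's inner rim. Flat top 17 mm above the origin. Seated, its origin is 5 mm above the shell's origin and its y axis lies along the shell's, either way round.
- rib_top (a point): Middle of the top of the cover's pinch rib, 33 mm above the cover's origin. The rib is 24 mm wide (x), 72 mm long (y) and stands 16 mm above the flat top of the cover: take the cover by it from above.
- drive: Closed 2.5-inch disk drive, the only small one, silver top and black edges, 70 mm (x) by 100 mm (y), sides 8 mm high, 0.1 kg, lying flat. Origin: centre of its underside. Grasp it across the 70 mm at the middle of its long sides. In the bay its y axis lies along the shell's, either way round.
- latch_far (a joint): Spring latch at the shell's +y end: outward lean in rad, 0 upright (closed). Pressing the cover spreads both latches, from about 12 mm above its seat, to about 0.18; the push grows to some 8 to 17 N at about 5 mm above the seat, then drops suddenly, and the latches snap back to 0 over the end lips some 1 to 3 mm above the seat.
- latch_near (a joint): The same latch at the shell's -y end: outward lean in rad, 0 upright (closed).
- logic_board: Bystander: green logic board with a black connector strip, 61 x 98 x 10 mm, origin at the centre of its underside. Leave it where it lies.
- driver_blue: Bystander: precision screwdriver with a yellow and blue handle, 209 mm long, origin under its middle. Leave it where it lies.
- adapter: Bystander: black drive adapter box, 42 x 74 x 17 mm, origin at the centre of its underside. Leave it where it lies.
- head_comb: Bystander: small blue plastic head comb, 16 x 45 x 10 mm, origin under it. Leave it where it lies.
Things that resemble listed ones, but are neither listed nor needed, are in the scene too. Leave any brown look-alike of the drive alone.

How it is judged:
By the outcome, as a careful person would: the job done as asked, in the order asked, and still so for the second after the job is handed in, while the arm keeps its last pose, push and grip.
It also fails if it takes over 56 s, if anything falls off the work surface, if the arm or the gripper's body presses on something with over 40 N, if the wrist force passes 120 N, or if a joint passes its speed limit or range.

## Robot

A 6-joint arm with a two-finger parallel gripper is mounted at the origin on a cart in front of the work surface, level with it; the furniture and walls round the work are solid. World frame = base frame: x ahead of the robot, y to its left, z up, the work surface at z = 0. Lengths are in m, angles in rad, forces in N, time in s.
With the tool pointing down it reaches from about 0.325 to 0.925 m from the base axis. Payload 3.1 kg.
Tool frame: the origin (TCP) lies at the very end of the fingers, on their centre line; the grasp point (between the pads) lies 19 mm behind it; z points along the fingers, y is the line along which they close (so a half turn about z gives the same grasp; the last joint's range is limited). The gripper opens to 85 mm and grips with 20 to 120 N. Pads are 22 mm wide; open, the fingers measure 114 mm over their backs; the gripper's body (76 mm by 85 mm) begins 54 mm behind the grasp point. The pads swing forward as they close: fully open they stand 13 mm farther back than shut.
Start: joints at [1.116, 0.217, 1.613, -0, 1.311, -0.112], TCP at [0.21, 0.589, 0.231] pointing down, gripper open.
Joint ranges: [-2.75, 2.75], [-0.78, 2.1], [0.31, 2.55], [-1.13, 4.27], [0.13, 2.63], [-2.58, 2.58]. Speed limits (rad/s): [2.79, 2.79, 3.14, 3.14, 3.14, 3.14].

## Interface

Orientations are given as a unit quaternion [w, x, y, z].
In Python, from workcell import ctrl, planner, vision, order gives the robot as it stands. The module is installed in compiled form; this text tells all that it offers. Calls block until the motion is done:
- ctrl.move_pose(position, orientation): joint-space move of the TCP to a pose.
- ctrl.move_l(position, v=0.15, rot=None, max_force=None): straight line of the TCP; rot=None keeps the orientation; v is the mean speed in m/s. With max_force (N) it stops when the force on the tool has changed by that much, and returns True; else False.
- ctrl.goto_joints(angles): joint-space move.
- ctrl.move_gripper(opening): opening from 0.0 (shut) to 1.0 (fully open); the grip force is fixed at half the most; returns when the fingers have stopped.
- ctrl.dwell(seconds).
- planner.solve_ik(position, orientation): joint angles nearest the present ones, or None.
- ctrl.read_state(): the state.
- vision.get_image(name): name is "side" or "top"; returns (picture, depth): 400x640x3 uint8, red, green, blue; 400x640 float32, m along the optical axis (not along the pixel's ray), 0 where there is no reading.
- vision.camera_info(name): a dict with "camera_matrix" (3x3 intrinsics, pixels), "D" ([k1, k2, p1, p2, k3] as OpenCV has them; the pictures are not rectified), "cam_to_world" (4x4, takes a point from camera to world coordinates). Camera axes: x right, y down, z forward; pixel columns grow to the right and rows downward; lengths in m; the calibration is good to about 2 mm. A picture is of the moment at which its call begins. camera_info takes no time and is no camera call.
A pose or a line that the arm cannot do raises ctrl.PlanningError and nothing moves.
- order.finish_job(): hands the job in; it is judged then, once.
The state is a dict: "t": time; "joints": joint angles; "qvel": joint speeds; "joint_torque": joint torques, N m; "eef_pos": TCP position; "eef_rot": TCP orientation; "force": force on the tool from outside, world axes, zero at the start; "wrist_torque": the same for the moment, N m; "grip_width": opening from 0.0 (shut) to 1.0 (fully open); "finger_force": force on a finger pad.
Only numpy, scipy, OpenCV 4.12 (cv2) and the standard library are available. Lean on these libraries where they do the work, as an engineer would, in place of code of your own. Each camera call takes 0.05 s, during which the arm holds its last target. There are 200 camera calls.

## Working session

There is one attempt and no reset: what is moved stays moved. The work goes in short steps, each a Python script; the robot and the scene stay as the last script left them, time stands still between calls to the robot, and variables do not carry over. Pictures are saved under pics/ and viewed, at most 10 in all, crops included, and the job is handed in when it is done.

```bash
mkdir -p pics; python3 - <<'E'
from workcell import ctrl, planner, vision, order
import cv2,numpy as np
for n in("top","side"):
    p,d=vision.get_image(n); cv2.imwrite(f"pics/{n}0.png",p[:,:,::-1]); np.savez(f"{n}0.npz",p=p,d=d)
    i=vision.camera_info(n); print(n,np.round(i["camera_matrix"],1).tolist(),i["D"],np.round(i["cam_to_world"],4).tolist(),(d>0).mean())
s=ctrl.read_state();print(s["t"],s["eef_pos"],s["eef_rot"],s["force"])
E
```

```text
top [[438.1, 0.0, 317.1], [0.0, 438.1, 207.3], [0.0, 0.0, 1.0]] [0.03989731 0.         0.         0.         0.        ] [[0.012, -0.996, 0.0889, 0.4284], [-0.9999, -0.0128, -0.0076, 0.0195], [0.0087, -0.0888, -0.996, 1.0784], [0.0, 0.0, 0.0, 1.0]] 0.99613671875
side [[402.3, 0.0, 320.8], [0.0, 402.3, 199.2], [0.0, 0.0, 1.0]] [-0.06584458  0.          0.          0.          0.        ] [[0.9698, -0.1398, 0.1996, 0.2928], [-0.2437, -0.5628, 0.7899, -0.796], [0.0019, -0.8147, -0.5799, 0.6409], [0.0, 0.0, 0.0, 1.0]] 0.996125
0.1 [0.20970721 0.58798563 0.23008489] [-3.02641437e-04  1.70536309e-01  9.85350793e-01 -1.04395176e-03] [-0.03986346  1.01674103 -0.18171794]
```

View pics/top0.png

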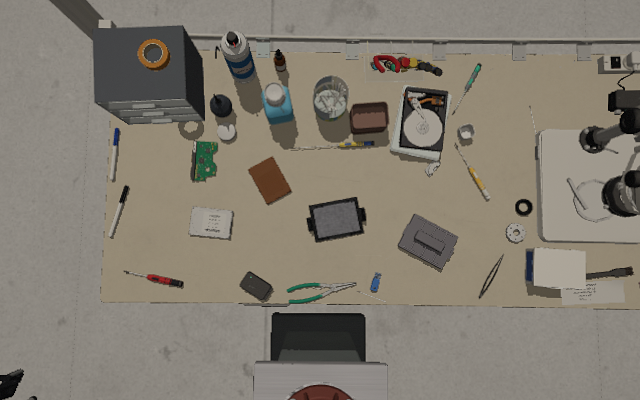

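View pics/side0.png

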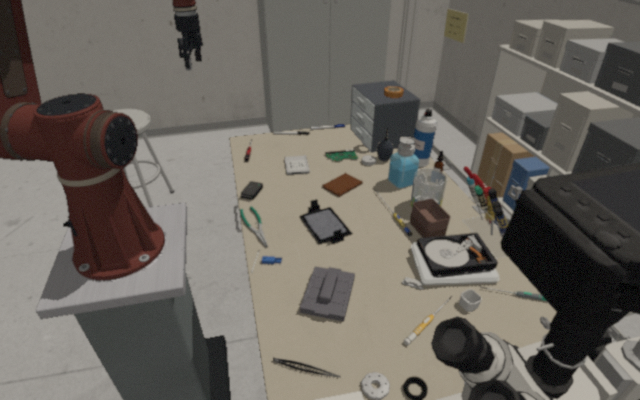

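The top view shows the case at (336,220) with its latches left and right, and the ribbed grey cover at (429,242). Two things could be the drive: the silver one at (211,223) and the brown one at (270,180). The large open drive at (420,123) is too big. Silver top with black edges fits (211,223), so I'll check it in a crop and measure.

```bash
cat > h.py <<'E'
import numpy as np,cv2
from workcell import ctrl, planner, vision, order
def rays(n,px):
    i=vision.camera_info(n);M=np.array(i["cam_to_world"])
    u=cv2.undistortPoints(np.float64(px).reshape(-1,1,2),np.array(i["camera_matrix"]),np.array(i["D"])).reshape(-1,2)
    return M,np.c_[u,np.ones(len(u))]
def onplane(n,px,z):
    M,r=rays(n,px);d=r@M[:3,:3].T
    return M[:3,3]+d*((z-M[2,3])/d[:,2])[:,None]
def cloud(n,depth):
    h,w=depth.shape;px=np.stack(np.meshgrid(np.arange(w),np.arange(h)),-1).reshape(-1,2)
    M,r=rays(n,px);return ((r*depth.reshape(-1,1))@M[:3,:3].T+M[:3,3]).reshape(h,w,3)
def rect(pts):
    (c,s,a)=cv2.minAreaRect((np.float32(pts[:,:2])*1000).astype(np.float32))
    # yaw of long axis
    if s[0]<s[1]: s=s[::-1];a+=90
    return np.array(c)/1000,np.array(s),(a+90)%180-90   # long axis angle from world x, deg
E
python3 - <<'E'
from h import *
f=np.load("top0.npz");p,d=f["p"],f["d"];C=cloud("top",d)
f2=np.load("side0.npz");C2=cloud("side",f2["d"]);p2=f2["p"]
for nm,(u,v) in dict(drive=(211,223),brown=(270,180),case=(336,220),cover=(429,242),bench=(300,240)).items():
    print(nm,C[v,u].round(4),p[v,u])
def comp(C,seed,zmin,zmax,sz=60):
    m=((C[...,2]>zmin)&(C[...,2]<zmax)).astype(np.uint8)
    n,l=cv2.connectedComponents(m,connectivity=4);return l==l[seed[1],seed[0]] if l[seed[1],seed[0]] else None
for nm,s,z0,z1 in(("drive",(211,223),.004,.03),("cover",(429,242),.006,.06),("coverflat",(445,255),.012,.022),("case",(336,220),.0035,.06)):
    m=comp(C,s,z0,z1)
    if m is None: print(nm,None);continue
    P=C[m];print(nm,m.sum(),rect(P),np.percentile(P[:,2],[5,50,95]).round(4))
for nm,s,z0 in(("drive",(297,165),.004),("cover",(340,300),.006),("case",(325,225),.0035)):
    m=comp(C2,s,z0,.06);
    if m is None: print(nm,None);continue
    P=C2[m];print("side",nm,m.sum(),rect(P),np.percentile(P[:,2],[5,50,95]).round(4))
b=cv2.resize(p[160:280,180:480,::-1],None,fx=2.66,fy=2.66,interpolation=cv2.INTER_CUBIC);cv2.imwrite("pics/crop1.png",b)
E
```

```text
drive [0.4821 0.268  0.0126] [165 159 149]
brown [0.5891 0.1275 0.0135] [91 56 34]
case [ 0.4934 -0.0354  0.0075] [102  99 100]
cover [ 0.4423 -0.2551  0.0348] [92 88 89]
bench [0.4436 0.0521 0.0021] [149 138 118]
drive 1206 (array([0.48313803, 0.27201404]), array([103.21912384,  76.3640976 ]), 82.23385620117188) [0.0067 0.0107 0.014 ]
cover 1884 (array([ 0.44637967, -0.25788831]), array([126.51998138,  92.92454529]), 61.750553131103516) [0.0153 0.0195 0.0357]
coverflat 1446 (array([ 0.44524597, -0.25726788]), array([126.51225281,  89.53128815]), 61.8169059753418) [0.0153 0.0188 0.0215]
case 1988 (array([ 0.4947449 , -0.03379488]), array([152.25535583, 103.00312042]), -73.8188247680664) [0.0042 0.0074 0.0156]
side drive 386 (array([0.4822536, 0.2699903]), array([104.67246246,  69.91104126]), 84.49279022216797) [0.0051 0.0075 0.0095]
side cover 2084 (array([ 0.44446222, -0.256052  ]), array([128.49899292,  89.85574341]), 62.09623336791992) [0.0127 0.0169 0.0328]
side case 380 (array([ 0.50115552, -0.07058243]), array([90.09143829, 74.884552  ]), 9.932879447937012) [0.0036 0.0052 0.0287]
```

View pics/crop1.png

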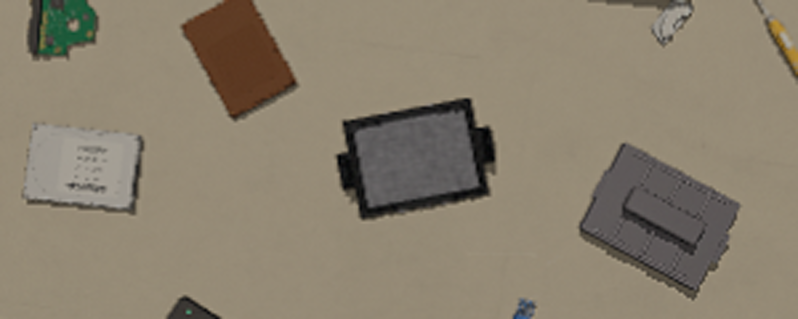

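The crop shows the silver drive with a printed label and black edges at (211,223). The brown slab at (270,180) is the look-alike, so the silver one is the drive. The case floor is at (336,220) and the cover's rib at (429,242). Next I'll refine these with colour masks in both views.

```bash
cat > m.py <<'E'
from h import *
def meas(n,p,roi,fn,z,op=0,k=4,hull=True):
    x0,x1,y0,y1=roi
    c=cv2.resize(p[y0:y1,x0:x1],None,fx=k,fy=k,interpolation=cv2.INTER_CUBIC).astype(np.int16)
    m=fn(c).astype(np.uint8)
    m=cv2.morphologyEx(m,cv2.MORPH_OPEN,np.ones((5,5)))
    cs,_=cv2.findContours(m,cv2.RETR_EXTERNAL,cv2.CHAIN_APPROX_NONE);ct=max(cs,key=cv2.contourArea)
    f=np.zeros_like(m);cv2.drawContours(f,[ct],-1,1,-1)
    if op:
        f=cv2.morphologyEx(f,cv2.MORPH_OPEN,cv2.getStructuringElement(cv2.MORPH_ELLIPSE,(op,op)))
        cs,_=cv2.findContours(f,cv2.RETR_EXTERNAL,cv2.CHAIN_APPROX_NONE);ct=max(cs,key=cv2.contourArea)
    px=(ct.reshape(-1,2)+.5)/k-.5+[x0,y0]
    return onplane(n,px,z)
chroma=lambda c:c[...,0]-c[...,2]
lum=lambda c:c.mean(-1)
E
python3 - <<'E'
from m import *
T=np.load("top0.npz")["p"];S=np.load("side0.npz")["p"]
def show(l,P):
    mo=cv2.moments(np.float32(P[:,:2]*1000).reshape(-1,1,2));print(l,rect(P),"mom",round(mo["m10"]/mo["m00"],1),round(mo["m01"]/mo["m00"],1))
bench=T[235:255,280:300].reshape(-1,3).mean(0);print(bench)
show("T drive",meas("top",T,(180,245,198,248),lambda c:(chroma(c)<24)&(lum(c)>95),.008))
show("T case plate",meas("top",T,(295,375,190,250),lambda c:(lum(c)<70),.005,op=75))
show("T case+latch",meas("top",T,(295,375,190,250),lambda c:(lum(c)<70),.005))
show("T bay",meas("top",T,(295,375,190,250),lambda c:(lum(c)>72)&(chroma(c)<14),.006))
show("T cover",meas("top",T,(390,468,205,278),lambda c:(chroma(c)<14)&(lum(c)>60),.017,op=60))
show("S drive",meas("side",S,(280,314,150,180),lambda c:(chroma(c)<22)&(lum(c)>105),.008))
show("S bay",meas("side",S,(295,360,200,250),lambda c:(lum(c)>65)&(chroma(c)<16),.006))
show("S cover",meas("side",S,(293,363,258,325),lambda c:(chroma(c)<14)&(lum(c)>55),.017,op=40))
for n,I in(("drive",T[223,176:250:2]),("case",T[190:252:2,336]),("cover",T[205:280:2,440])): print(n,[(int(a.mean()),int(a[0])-int(a[2])) for a in I])
E
```

```text
[149.6175 138.6425 118.46  ]
T drive (array([0.4846752 , 0.27126373]), array([100.65814972,  70.50248718]), 84.4528579711914) mom 484.9 271.5
T case plate (array([ 0.49576236, -0.03547975]), array([140.37266541,  92.50072479]), -79.49228286743164) mom 495.7 -35.3
T case+latch (array([ 0.49555682, -0.03602545]), array([145.15092468,  93.09326935]), -78.62973022460938) mom 495.7 -35.4
T bay (array([ 0.49635977, -0.03521456]), array([104.14578247,  73.89490509]), -78.67364978790283) mom 495.9 -35.4
T cover (array([ 0.44537173, -0.25801379]), array([127.03528595,  88.35510254]), 62.526832580566406) mom 445.6 -257.4
S drive (array([0.48221216, 0.26914752]), array([109.42508698,  75.25772858]), 84.75007629394531) mom 483.4 270.8
S bay (array([ 0.49481082, -0.03389128]), array([102.07106018,  75.80628967]), -78.12969207763672) mom 494.1 -32.4
S cover (array([ 0.44282434, -0.26161523]), array([134.18728638,  90.55976868]), 62.008766174316406) mom 442.3 -261.2
drive [(133, 32), (135, 30), (135, 31), (135, 31), (136, 31), (136, 30), (136, 32), (138, 12), (131, 12), (150, 14), (150, 14), (151, 
[... 270 characters left out ...]
36, 30)]
case [(135, 32), (137, 32), (136, 32), (136, 31), (137, 32), (72, 18), (29, 0), (88, 1), (92, 2), (97, 2), (95, 2), (93, 2), (91, 1), (92, 3), (96, 2), (100, 2), (98, 2), (95, 2), (95, 2), (97, 1), (91, 2), (92, 2), (77, 2), (30, 1), (58, 15), (138, 31), (135, 31), (134, 30), (134, 30), (134, 31), (134, 30)]
cover [(135, 31), (137, 31), (136, 31), (137, 31), (134, 31), (132, 31), (136, 30), (135, 31), (135, 30), (137, 31), (137, 32), (98, 12), (96, 6), (89, 5), (88, 5), (88, 6), (90, 5), (90, 5), (62, 3), (88, 5), (88, 6), (88, 5), (90, 5), (71, 5), (50, 4), (47, 2), (88, 6), (88, 6), (89, 6), (88, 6), (88, 6), (91, 5), (77, 20), (73, 18), (135, 31), (135, 31), (135, 31), (134, 31)]
```

Top-view sizes match the spec: drive 100.7×70.5 mm, bay 104×74 mm, cover 127×88 mm. I'll approach the drive, touch the bench to find the fingertip height, then grip, release and look. Closing on it shows any camera-to-robot offset along the closing direction.

```bash
cat >> h.py <<'E'
from scipy.spatial.transform import Rotation as Ro
def down(deg):
    t=np.radians(deg);R=np.array([[np.cos(t),np.sin(t),0],[np.sin(t),-np.cos(t),0],[0,0,-1]])
    q=Ro.from_matrix(R).as_quat();return np.array([q[3],*q[:3]])
def st(l=""):
    s=ctrl.read_state();print(l,"t",round(s["t"],2),"p",np.round(s["eef_pos"],4),"F",np.round(s["force"],1),"g",round(s["grip_width"],3),"ff",np.round(s["finger_force"],1),flush=True);return s
DR=(.4848,.2714,84.45);CA=(.4958,-.0354,101.35);CO=(.4455,-.2577,62.3)
E
python3 - <<'E'
from h import *
x,y,a=DR
ctrl.move_pose([x,y,.08],down(a));st("above")
ctrl.move_l([x,y,.02],v=.12);st()
print(ctrl.move_l([x,y,-.016],v=.03,max_force=4));s=st("touch")
E
```

```text
above t 1.73 p [0.4849 0.2725 0.0806] F [ 0.3  0.8 -1. ] g 1.003 ff 0.0
 t 2.38 p [0.485  0.2718 0.0202] F [ 0.2 -0.4  0.7] g 1.003 ff 0.0
True
touch t 3.39 p [ 0.4845  0.2712 -0.0131] F [-2.  -0.5  5.1] g 0.999 ff 2.3
```

```bash
python3 - <<'E'
from h import *
x,y,a=DR
ctrl.move_l([x,y,-.0065],v=.03)
ctrl.move_gripper(0.5);st("grip")
ctrl.move_gripper(1.0);st("open")
ctrl.move_l([x,y,.06],v=.2)
ctrl.move_pose([.42,.12,.25],down(a));st("clear")
p,d=vision.get_image("top");cv2.imwrite("pics/top1.png",p[:,:,::-1]);np.savez("top1.npz",p=p,d=d)
from m import *
P=meas("top",p,(180,245,198,248),lambda c:(chroma(c)<24)&(lum(c)>95),.008);print(rect(P),P.mean(0))
E
```

```text
grip t 4.09 p [ 0.4853  0.2716 -0.006 ] F [ 0.2 -1.   3.4] g 0.794 ff 67.7
open t 4.42 p [ 0.4843  0.2712 -0.007 ] F [ 0.1  0.6 -0.4] g 0.999 ff 0.0
clear t 5.89 p [0.4194 0.1202 0.2482] F [ 1.1  0.5 -0.2] g 0.997 ff 0.0
(array([0.49953049, 0.26985178]), array([100.50078583,  44.68157196]), 85.38712310791016) [0.50312406 0.27186903 0.008     ]
```

View pics/top1.png

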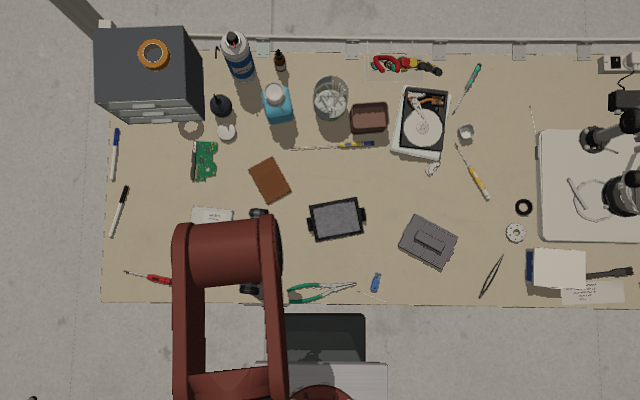

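The arm covers the lower half of the drive at about (215,215), but its far (+x) edge is visible. I'll compare that edge before and after the grip.

```bash
python3 - <<'E'
from m import *
u=np.radians(84.45);L=np.array([np.cos(u),np.sin(u)]);N=np.array([np.sin(u),-np.cos(u)])
for f in("top0","top1"):
    p=np.load(f+".npz")["p"];P=meas("top",p,(180,245,198,248),lambda c:(chroma(c)<24)&(lum(c)>95),.008)[:,:2]-[.4848,.2714]
    l,n=P@L*1e3,P@N*1e3
    e=(n>28)&(abs(l)<38);k=np.polyfit(l[e],n[e],1);print(f,"far edge",k[1],np.degrees(k[0]),np.std(n[e]-np.polyval(k,l[e])))
    for sg in(1,-1):
        e=(n>5)&(n<28)&(sg*l>40);k=np.polyfit(n[e],l[e],1);print("  end",sg,np.polyval(k,15),np.degrees(k[0]))
E
```

```text
top0 far edge 34.541752752866465 -0.07089851352127553 0.2463835987019763
  end 1 49.154495086597116 -0.16712748661274118
  end -1 -49.69407097919991 -2.7326587713173707
top1 far edge 36.08134757761179 0.012295846780168412 0.251609231966371
  end 1 49.41487074701728 -0.21264433881637623
  end -1 -47.82875608354537 -17.846490643329048
```

The grip moved the drive +1.5 mm along x in camera terms, so robot x = camera x − 1.5 mm. Now I'll pick it up and place it in the bay with that correction.

```bash
python3 - <<'E'
from h import *
x,y,a=DR
ctrl.move_pose([x,y,.04],down(a))
ctrl.move_l([x,y,-.0065],v=.1)
ctrl.move_gripper(0.5);st("grip")
ctrl.move_l([x,y,.07],v=.15);st("lift")
cx,cy,ca=CA;cx-=.0015
ctrl.move_pose([cx,cy,.06],down(ca))
ctrl.move_l([cx,cy,.012],v=.12);st("over")
print(ctrl.move_l([cx,cy,-.0035],v=.02,max_force=4));st("down")
E
```

```text
grip t 7.9 p [ 0.4864  0.2721 -0.0048] F [ 0.4 -0.1  5.6] g 0.789 ff 67.8
lift t 8.56 p [0.4839 0.2711 0.0692] F [ 0.4 -0.2 -1. ] g 0.788 ff 67.3
over t 10.28 p [ 0.4944 -0.0348  0.0119] F [ 0.6 -0.3 -0.4] g 0.791 ff 67.3
True
down t 10.88 p [ 4.944e-01 -3.550e-02  2.000e-04] F [-0.1 -0.5  4.7] g 0.788 ff 67.8
```

The contact height is 5.0 mm above the pick height, which matches the bay floor. I'll release, then go to the cover and look with the arm clear of the case.

```bash
python3 - <<'E'
from h import *
cx,cy,ca=CA;cx-=.0015
ctrl.move_gripper(1.0);st("open")
ctrl.move_l([cx,cy,.07],v=.2)
x,y,a=CO
ctrl.move_pose([x-.0015,y,.12],down(a));st("overcover")
from m import *
p,d=vision.get_image("top");np.savez("top2.npz",p=p,d=d)
cv2.imwrite("pics/top2.png",cv2.resize(p[160:300,260:500,::-1],None,fx=3,fy=3))
E
```

```text
open t 11.21 p [ 0.493  -0.0351 -0.0008] F [0.5 0.6 1. ] g 1.001 ff 0.0
overcover t 12.63 p [ 0.4432 -0.2563  0.1184] F [-0.8 -0.1 -0.7] g 1.001 ff 0.0
```

View pics/top2.png

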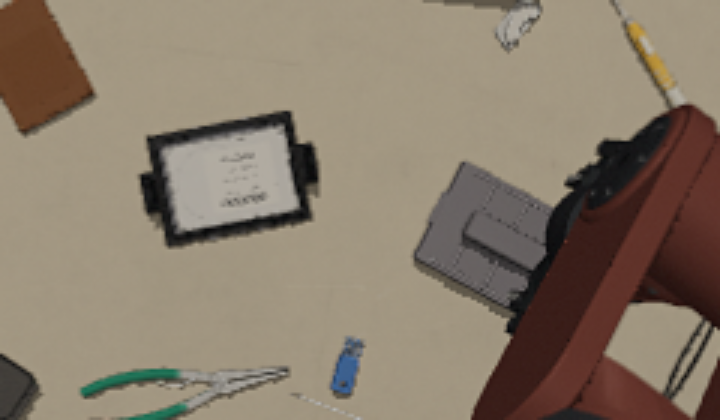

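The drive lies in the bay at crop (235,180) and nothing else has moved. I'll measure the case again, then take the cover.

```bash
python3 - <<'E'
from m import *
f=np.load("top2.npz");p,d=f["p"],f["d"];C=cloud("top",d)
def show(l,P):
    mo=cv2.moments(np.float32(P[:,:2]*1000).reshape(-1,1,2));print(l,rect(P),"mom",round(mo["m10"]/mo["m00"],1),round(mo["m01"]/mo["m00"],1))
roi=(295,375,190,250)
show("case",meas("top",p,roi,lambda c:(lum(c)<70),.005))
show("case p",meas("top",p,roi,lambda c:(lum(c)<70),.005,op=75))
show("drive",meas("top",p,roi,lambda c:(lum(c)>100)&(chroma(c)<24),.013))
g=np.array([C[v,u,2] for v in range(212,229,4) for u in range(322,351,7)]);print("drive z",np.median(g),g.min(),g.max(),"bench",np.median(C[240:255,270:295,2]))
T=np.load("top0.npz")["p"]
# rib top of cover in first picture: depth slice
C0=cloud("top",np.load("top0.npz")["d"]);m=(C0[...,2]>.029)&(C0[...,2]<.042);m[:205]=0;m[278:]=0;m[:,:390]=0;m[:,468:]=0
print("rib",m.sum(),rect(C0[m]),C0[m].mean(0))
E
```

```text
case (array([ 0.49572922, -0.03592522]), array([144.79885864,  92.49761963]), -78.63472652435303) mom 495.8 -35.3
case p (array([ 0.49583527, -0.03545493]), array([140.36849976,  91.67173004]), -78.65538024902344) mom 495.8 -35.2
drive (array([ 0.49593643, -0.0358207 ]), array([102.15585327,  71.5688858 ]), -78.68987464904785) mom 495.6 -35.8
drive z 0.015636427301019662 0.011121677307190714 0.01945864163074429 bench 0.001824262758401085
rib 305 (array([ 0.44548383, -0.25675806]), array([70.89559174, 24.65331078]), 61.263919830322266) [ 0.44515157 -0.25636968  0.03463686]
```

Case unchanged and the drive is centred in it to 0.5 mm. Now I'll take the cover by its rib.

```bash
cat >> h.py <<'E'
CO=(.4453-.0015,-.2568,62.3);CS=(.4958-.0015,-.0354,101.35)
E
python3 - <<'E'
from h import *
x,y,a=CO
ctrl.move_gripper(0.6)
ctrl.move_l([x,y,.06],v=.15,rot=down(a))
print(ctrl.move_l([x,y,.0175],v=.06,max_force=5));st("at rib")
ctrl.move_gripper(0.1);st("grip")
ctrl.move_l([x,y,.08],v=.15);st("lift")
x,y,a=CS
ctrl.move_pose([x,y,.08],down(a))
ctrl.move_l([x,y,.046],v=.1);st("hover")
for n in("top","side"):
    p,d=vision.get_image(n);np.savez(n+"3.npz",p=p,d=d)
    c=p[165:275,270:400] if n=="top" else p[150:260,260:400]
    cv2.imwrite(f"pics/{n}3.png",cv2.resize(c[:,:,::-1],None,fx=5,fy=5,interpolation=cv2.INTER_CUBIC))
E
```

```text
False
at rib t 14.53 p [ 0.444  -0.2569  0.0176] F [-0.  -0.1  0.2] g 0.601 ff 0.0
grip t 14.88 p [ 0.4445 -0.2573  0.0183] F [-0.2 -0.2  2.9] g 0.258 ff 61.0
lift t 15.45 p [ 0.4433 -0.2564  0.0796] F [-0.3  0.3 -1.1] g 0.263 ff 60.5
hover t 16.85 p [ 0.494  -0.0362  0.0457] F [ 0.3 -0.2 -0.2] g 0.263 ff 60.5
```

View pics/side3.png

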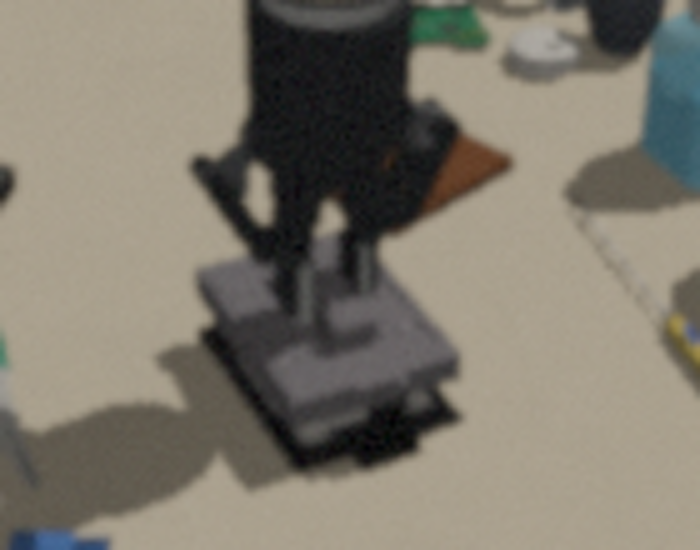

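View pics/top3.png

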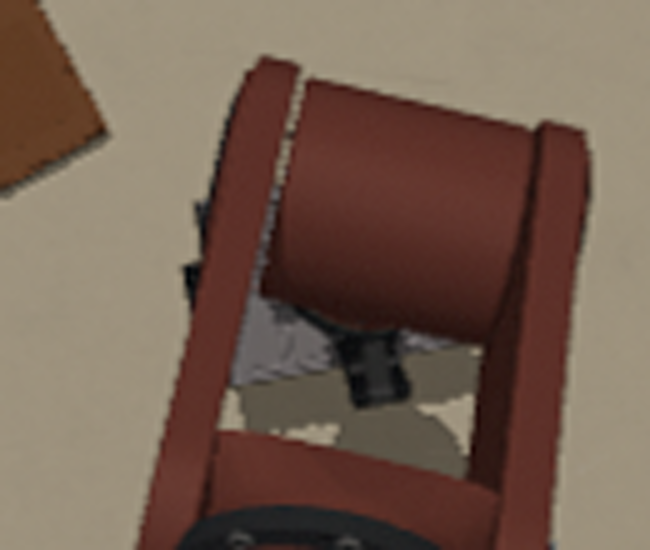

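The cover hovers square over the shell, near end at crop (370,430) just above the near latch. I'll lower it under a force guard and log force against height.

```bash
python3 - <<'E'
from h import *
x,y,a=CS
print(ctrl.move_l([x,y,.036],v=.04,max_force=5));st("a")
for z in(.0335,.0315,.0295):
    b=ctrl.move_l([x,y,z],v=.02,max_force=25);s=st(f"{z} {b}");print(np.round(s["wrist_torque"],2))
    if b: break
E
```

```text
False
a t 17.35 p [ 0.4939 -0.0352  0.0356] F [0.  0.2 0.1] g 0.261 ff 60.5
0.0335 False t 17.62 p [ 0.4947 -0.0354  0.0336] F [ 0.2 -0.6 -1.8] g 0.262 ff 60.6
[-0.01 -0.11 -0.02]
0.0315 False t 17.88 p [ 0.495  -0.0355  0.0319] F [ 0.3 -0.3  1.1] g 0.262 ff 61.0
[ 0.01 -0.08  0.04]
0.0295 False t 18.12 p [ 0.4954 -0.0356  0.0303] F [0.1 1.8 4.5] g 0.263 ff 61.3
[ 0.09 -0.11  0.07]
```

```bash
python3 - <<'E'
from h import *
x,y,a=CS
for z in(.028,.0265,.025,.0235,.022):
    b=ctrl.move_l([x,y,z],v=.015,max_force=25);s=st(f"{z} {b}");print(np.round(s["wrist_torque"],2))
    if b or s["force"][2]>28: break
E
```

```text
0.028 False t 18.38 p [ 0.4956 -0.0357  0.0292] F [-0.6  0.1  8.5] g 0.263 ff 61.8
[0.09 0.02 0.06]
0.0265 False t 18.62 p [ 0.496  -0.0359  0.0284] F [-1.4 -0.4 13.2] g 0.263 ff 62.3
[-0.07  0.24 -0.03]
0.025 False t 18.88 p [ 0.4964 -0.0358  0.0269] F [-0.6  1.2 10.3] g 0.263 ff 61.9
[-0.23 -0.05 -0.09]
0.0235 False t 19.12 p [ 0.4961 -0.035   0.0252] F [ 0.2  4.  10.8] g 0.263 ff 62.1
[ 0.12 -0.04  0.03]
0.022 False t 19.38 p [ 0.4957 -0.0351  0.0232] F [-0.1  1.2  7.7] g 0.265 ff 61.8
[ 0.58  0.06 -0.01]
```

The push peaked at 13 N and then dropped, as described. I'll keep pressing until the force rises on the seat.

```bash
python3 - <<'E'
from h import *
x,y,a=CS
z=.022
while z>.008:
    z-=.001
    b=ctrl.move_l([x,y,z],v=.015,max_force=25);ctrl.dwell(.1);s=st(f"{z:.4f} {b}")
    if b or s["force"][2]>24: break
print(np.round(s["wrist_torque"],2))
p,d=vision.get_image("side");np.savez("side4.npz",p=p,d=d)
cv2.imwrite("pics/side4.png",cv2.resize(p[180:260,285:375,::-1],None,fx=7,fy=7,interpolation=cv2.INTER_CUBIC))
E
```

```text
0.0210 False t 19.73 p [ 0.4958 -0.0351  0.0232] F [-1.7  3.6 15.6] g 0.261 ff 62.7
0.0200 False t 20.07 p [ 0.4957 -0.0351  0.0231] F [-5.2  3.2 23.3] g 0.261 ff 63.6
0.0190 False t 20.43 p [ 0.4958 -0.0351  0.0231] F [-8.4  4.4 29.5] g 0.265 ff 64.5
[ 0.87  1.43 -0.02]
```

View pics/side4.png

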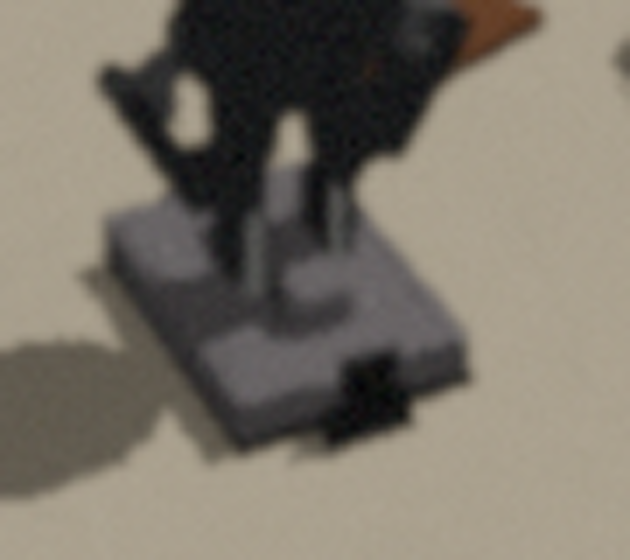

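The cover has stopped hard at 23.1 mm, its expected seat. The near latch, at crop (375,400), overlaps the end lip. I'll take out the sideways load, hold the push, and check that the cover is level so I know the far latch has closed too.

```bash
python3 - <<'E'
from h import *
ctrl.move_l([.4956,-.0353,.0188],v=.015);ctrl.dwell(.4);s=st("hold");print(np.round(s["wrist_torque"],2))
d=np.median([vision.get_image("side")[1] for _ in range(5)],0);C=cloud("side",d)
u=np.radians(101.35);L=np.array([np.cos(u),np.sin(u)]);N=np.array([np.sin(u),-np.cos(u)])
P=C.reshape(-1,3);q=P[:,:2]-[.4945,-.0335];l=q@L*1e3;n=q@N*1e3
for lo,hi in((-56,-48),(-48,-40),(-40,-32),(30,38),(38,46),(46,54)):
    for a,b in((-40,-20),(-20,0),(0,20),(20,40)):
        m=(l>lo)&(l<hi)&(n>a)&(n<b)&(P[:,2]<.045);print((round(float(np.median(P[m,2])*1e3),1),int(m.sum())) if m.sum()>3 else None,end=" ")
    print(lo)
for nm,c in(("far",1),("near",-1)):
    m=(c*l>56)&(c*l<85)&(abs(n)<12)&(P[:,2]>.010)&(P[:,2]<.05);print(nm,m.sum(),np.c_[l[m],n[m],P[m,2]*1e3].round(0).astype(int).tolist()[:25])
b=C[225:245,270:285,2];print("bench",np.median(b))
E
```

```text
hold t 21.12 p [ 0.4958 -0.0351  0.0231] F [-11.7   2.8  35. ] g 0.265 ff 65.1
[ 0.68  1.99 -0.05]
(20.8, 19) (20.5, 18) (20.5, 13) (20.4, 19) -56
(20.5, 17) (20.8, 17) (20.6, 17) (20.8, 17) -48
(20.6, 20) (27.2, 40) (25.5, 39) (20.7, 17) -40
(20.8, 12) (20.4, 5) None None 30
(20.4, 15) (20.2, 7) None (20.8, 7) 38
(20.6, 15) None None (20.7, 10) 46
far 6 [[67, 0, 34], [66, -6, 33], [65, -4, 34], [64, -2, 34], [63, -5, 31], [61, -3, 32]]
near 78 [[-69, 2, 34], [-69, 5, 34], [-70, 7, 34], [-71, 9, 33], [-66, -7, 33], [-69, -5, 34], [-70, -4, 35], [-70, -1, 34], [-71, 1, 33], [-72, 4, 33], [-71, 7, 31], [-71, -9, 34], [-71, -7, 33], [-71, -4, 32], [-70, -1, 30], [-69, 2, 28], [-70, 5, 28], [-70, 8, 27], [-57, -10, 21], [-58, -8, 20], [-65, -9, 26], [-70, -9, 30], [-69, -6, 28], [-70, -3, 28], [-70, 0, 27]]
bench -0.001497328958816324
```

The cover top reads 20.4–20.8 mm at both ends against a bench reading of −1.5 mm, so it is level and seated. Both latch tips sit at their upright positions. I'll trim the push to about 28 N with less side load.

```bash
python3 - <<'E'
from h import *
ctrl.move_l([.4928,-.0356,.0195],v=.015);ctrl.dwell(.5);s=st("trim");print(np.round(s["wrist_torque"],2))
ctrl.dwell(1.0);s=st("hold")
E
```

```text
trim t 22.22 p [ 0.4957 -0.0351  0.0232] F [-3.5  4.5 22.8] g 0.262 ff 63.5
[ 0.95  0.7  -0.01]
hold t 23.22 p [ 0.4957 -0.0351  0.0232] F [-2.2  4.3 22. ] g 0.261 ff 63.5
```

```bash
python3 - <<'E'
from h import *
ctrl.move_l([.4928,-.0360,.0187],v=.015);ctrl.dwell(.8);s=st("final")
if 22<s["force"][2]<36: print(order.finish_job())
E
```

```text
final t 24.27 p [ 0.4957 -0.0351  0.0231] F [-5.4  6.  27.7] g 0.261 ff 64.3
the job is handed in; nothing more can be done
None
```

The drive is packed in the case and the cover is seated level; camera depth shows both latches upright, though the arm partly hid the far one. I handed the job in at 24 s with the fingers still pressing at about 28 N.

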